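# Tip the bar ends into the scrap bin

### The arm

A 7-joint arm with a two-finger parallel gripper is mounted at the origin on the work surface. World frame = base frame: x ahead of the robot, y to its left, z up, the work surface at z = 0. Lengths are in m, angles in rad, forces in N, time in s.
With the tool pointing down it reaches from about 0.35 to 0.9 m from the base axis. Payload 7.2 kg.
Tool frame: the origin (TCP) lies between the finger pads; the fingertips stand 14 mm ahead of it and the grasp point (between the pads) lies 5 mm behind it; z points along the fingers, y is the line along which they close (so a half turn about z gives the same grasp; the last joint's range is limited). The gripper opens to 85 mm and grips with 20 to 120 N. Pads are 22 mm wide; open, the fingers measure 114 mm over their backs; the gripper's body (76 mm by 85 mm) begins 54 mm behind the grasp point. The pads swing forward as they close: fully open they stand 13 mm farther back than shut.
Start: joints at [-1.308, 0.411, -0.013, 1.596, 0.006, 1.134, -0.082], TCP at [0.203, 0.591, 0.245] pointing down, gripper open.
Joint ranges: [-2.95, 2.95], [-0.29, 1.99], [-1.47, 1.44], [0.14, 2.54], [-1.03, 4.17], [0.13, 1.85], [-2.86, 2.86]. Speed limits (rad/s): [2.39, 2.39, 3.01, 3.01, 3.14, 3.14, 3.14].

### API

Orientations are given as a unit quaternion [x, y, z, w].
In Python, from station import robot, viewer, cut_out, landmark_of gives the robot as it stands. The module is installed in compiled form; this text tells all that it offers.
- The arm moves only by the tool jog_arm, never from a script. Its argument "plan" is a list of rows, each a list of 7 numbers: the shift along the tool's x, y, z in m, then the turn, a rotation vector about the tool's x, y, z in rad, then the opening in per cent of the stroke, from 0 (shut) to 100 (fully open). A call has 1 to 12 rows; each row is the pose to reach, as a shift and turn from the pose commanded when the call began, along the tool's axes at that moment; what a row does not reach only later rows make up. A row lasts 1/12 s, in which the tool goes at most 41.7 mm and 7.16 degrees, less where a joint would pass 70% of its speed; a pose out of reach is approached as far as the arm can. A call with a gripper value outside its range is refused whole. The fingers move at their own pace and stop on an object; "grip_force" is the grip in N (left out, the last holds). Time passes only in rows, so rows that repeat a pose let the fingers close. It gives the time, the measured TCP pose, the force, the opening and the grip force at its end, in the units of the state.
- robot.observe(): the state, without advancing time (a new reading comes with each control period).
- viewer.snapshot(name): name is "side" or "top"; returns a dict with "frame" (384x512x3 uint8, red, green, blue), "range_z" (384x512 float32, m along the optical axis (not along the pixel's ray), 0 where there is no reading), "fx", "fy", "cx", "cy" (pixels), "D" ([k1, k2, p1, p2, k3] as OpenCV has them; the pictures are not rectified), "T" (4x4, takes a point from camera to world coordinates). Camera axes: x right, y down, z forward; pixel columns grow to the right and rows downward; lengths in m; the calibration is good to about 2 mm. A picture is of the moment at which its call begins.
- robot.sign_off(): hands the job in; it is judged then, once.
Trained networks look in a picture, given as the dict that the camera call returned (one of the last four; its "shot" number tells which), for a name from the list of things; names that differ only in an ending like _2 or _b are one class to them, and where a whole thing is asked for, a point or a joint stands for the part that bears it (a point fixed in the world has none). Each returns a list of dicts, best first, with "confidence" (0 to 1); they miss things now and then, are a little off and sometimes report something else, mostly with a low value. They report only what shows in the picture. A call takes as long as a camera call. They do not tell look-alikes from the thing itself.
- cut_out(picture, name): "region" (384x512 bool, what is visible of it).
- landmark_of(picture, name): "centre" ([x, y, z] in m, in the coordinates of the camera as it stood for that picture, good to about 4 mm: a listed point, or the origin of a listed thing).
The state is a dict: "t": time; "joint_pos": joint angles; "qvel": joint speeds; "effort": joint torques, N m; "ee_pos": TCP position; "ee_rot": TCP orientation; "force": force on the tool from outside, world axes, zero at the start; "wrist_torque": the same for the moment, N m; "width": finger opening in m; "finger_force": force on a finger pad.
Only numpy, scipy, OpenCV 4.12 (cv2) and the standard library are available. Lean on these libraries where they do the work, as an engineer would, in place of code of your own. Each camera call takes 0.05 s, during which the arm holds its last target. There are 200 camera calls.

### The job

Slide the scrap bin's cover fully open, then take the tray by its leaning handle and tip it over the bin so that all six aluminium bar ends drop in. Set the empty tray back flat on its rubber mat and let go, leaving the cover open and the disc, brush and spray can where they are.

Things in the scene. Friction and masses are not known exactly. Their poses are not given: they have to be found in the camera images.
- bin: Grey painted steel scrap bin, fixed to the bench: an open-topped box 200 mm (its x) by 240 mm (its y) by 100 mm high, walls and floor 4 mm. Origin at the centre of its underside, on the bench; x points along the direction in which the cover opens, y across, z up. Two thin rails run on from its rim, 300 mm beyond the origin in x, joined by a cross bar (10 mm high, top at rim height), to carry the open cover; the space under them is free.
- cover (a joint): Flat aluminium cover (200 x 250 x 4 mm) that slides along the bin's +x on its rim: 0 m = shut, 0.18 m = fully open against its stop. It may start up to half open. It stays where it is left; moving it takes about 2 to 3 N. Its top face is 105 mm above the bench.
- cover_grip (a point): Middle of the black upright grip on the cover, 131 mm above the bench. The grip is a block 14 mm thick (bin's x), 70 mm long (bin's y), rising 44 mm from the cover's top face, 10 mm from the cover's -x edge (shut: 90 mm on the -x side of the bin's origin). It moves with the cover. Axes as the bin's.
- bin_mouth (a point): Centre of the opening that the fully open cover leaves, at rim height (100 mm above the bench). The clear opening is then 176 mm (bin's x) by 232 mm (bin's y). Axes as the bin's.
- mat: Fixed black rubber mat on the bench where the tray stands, 190 mm (its x) by 160 mm (its y), 4 mm thick. Origin at the centre of its underside; x points the way the tray on it faces at the start (to within 6 degrees), roughly to the robot's right.
- tray_grip (a point): Grasp point in the tray's handle: a flat upright steel blade at the tray's back, 12 mm thick and 60 mm wide (across the tray, its y), which leans backwards by 35 degrees from vertical (away from the spout). The point lies on the blade's mid-plane, 32 mm short of its upper end; in the tray's frame it is at x -107.5, y 0, z +74.3 mm from tray_base. Axes: the tray's (x towards the spout, y across, z up from the tray's floor).
- tray_lip (a point): Middle of the tray's pouring lip. The tray is an open-fronted scoop of dark sheet steel, 150 mm long, 120 mm wide, about 250 g empty (may vary by a third): 3 mm floor and walls, walls 45 mm high at the back and both sides, no wall in front; the front 35 mm of the floor rises by 20 degrees. The lip is at x +75, y 0, z +14 mm from tray_base. Axes: the tray's.
- tray_base (a point): Centre of the tray's underside, half-way along its 150 mm. Axes: the tray's (x towards the lip).
- disc_mid (a point): Bystander: black grinding disc lying on the bench, 115 mm diameter, 9 mm thick; its centre at half height.
- brush_mid (a point): Bystander: wire brush with wooden back, 190 mm long (its x), 36 mm wide, 40 mm high; its middle at half height.
- can_mid (a point): Bystander: upright white spray can, 56 mm diameter, 150 mm tall; its centre at half height.
- square1_mid (a point): Centre of one square bar end, 25 x 25 x 30 mm solid aluminium, about 50 g. One of the six bar ends lying in the tray, standing loose on its floor.
- round1_mid (a point): Centre of one round bar end, 28 mm diameter x 30 mm solid aluminium, about 50 g. One of the six bar ends lying in the tray, standing loose on its floor.
- angle1_mid (a point): Centre of one angle-section end, 30 x 30 mm footprint, 30 mm tall, two 5 mm legs, aluminium, about 25 g. One of the six bar ends lying in the tray, standing loose on its floor.
- square2_mid (a point): Centre of one square bar end, 25 x 25 x 30 mm solid aluminium, about 50 g. One of the six bar ends lying in the tray, standing loose on its floor.
- round2_mid (a point): Centre of one round bar end, 28 mm diameter x 30 mm solid aluminium, about 50 g. One of the six bar ends lying in the tray, standing loose on its floor.
- angle2_mid (a point): Centre of one angle-section end, 30 x 30 mm footprint, 30 mm tall, two 5 mm legs, aluminium, about 25 g. One of the six bar ends lying in the tray, standing loose on its floor.
Not all that is in view belongs to the job. Of the things shaped like the part that bears tray_grip, the dark steel one is meant.

How it is judged:
On the way, in this order (a step that is already met when the one before it is completed fails the run):
1. the cover is slid fully open (to within 10 mm of its stop) (value of joint cover above 0.17 m), for 0.2 s.
2. the tray is tipped by more than 30 degrees with its lip over the bin (angle between tray_base's own z axis and vertical above 0.52 rad and x of tray_lip in the frame of bin between -0.1 and 0.1 m and y of tray_lip in the frame of bin between -0.12 and 0.12 m), for 0.2 s.
At the end, for the whole second after the job is handed in: All six bar ends lie inside the bin below its rim; the cover is still open (within 15 mm of its stop); the tray stands flat (within 3.4 degrees) on the rubber mat, its centre within 35 mm of the mat's centre (x of square1_mid in the frame of bin between -0.1 and 0.1 m and y of square1_mid in the frame of bin between -0.12 and 0.12 m and z of square1_mid in the frame of bin between 0 and 0.098 m and x of round1_mid in the frame of bin between -0.1 and 0.1 m and y of round1_mid in the frame of bin between -0.12 and 0.12 m and z of round1_mid in the frame of bin between 0 and 0.098 m and x of angle1_mid in the frame of bin between -0.1 and 0.1 m and y of angle1_mid in the frame of bin between -0.12 and 0.12 m and z of angle1_mid in the frame of bin between 0 and 0.098 m and x of square2_mid in the frame of bin between -0.1 and 0.1 m and y of square2_mid in the frame of bin between -0.12 and 0.12 m and z of square2_mid in the frame of bin between 0 and 0.098 m and x of round2_mid in the frame of bin between -0.1 and 0.1 m and y of round2_mid in the frame of bin between -0.12 and 0.12 m and z of round2_mid in the frame of bin between 0 and 0.098 m and x of angle2_mid in the frame of bin between -0.1 and 0.1 m and y of angle2_mid in the frame of bin between -0.12 and 0.12 m and z of angle2_mid in the frame of bin between 0 and 0.098 m and value of joint cover above 0.165 m and angle between tray_base's own z axis and vertical below 0.06 rad and horizontal distance between tray_base and mat below 0.035 m and z of tray_base in the frame of mat between -0.002 and 0.01 m); the robot touches nothing.
It fails at once if the grinding disc is pushed more than 30 mm from its place (distance of disc_mid from where it was at the start of the episode above 0.03 m).
It fails at once if the wire brush is pushed more than 30 mm from its place (distance of brush_mid from where it was at the start of the episode above 0.03 m).
It fails at once if the spray can is pushed more than 30 mm from its place (distance of can_mid from where it was at the start of the episode above 0.03 m).
It also fails if it takes over 64 s, if anything falls off the work surface, if the arm or the gripper's body presses on something with over 40 N, if the wrist force passes 120 N, or if a joint passes its speed limit or range.

## Working session

There is one attempt and no reset: what is moved stays moved. The work goes in short steps, Python scripts to look and compute and a tool call to move; the robot and the scene stay as the last step left them, time stands still between calls to the robot, and variables do not carry over. Pictures are saved under pics/ and viewed, at most 10 in all, crops included, and the job is handed in when it is done.

Besides the shell and the picture viewer there is one more tool, called after "Emit:" in YAML: its name, and indented under it one key for each argument. jog_arm: Moves the arm, as the interface text tells. Its arguments: {"type":"object","properties":{"plan":{"type":"array"},"grip_force":{"type":"number"}},"required":["plan"]}

```bash
mkdir -p pics; cat > h.py <<'E'
import numpy as np, cv2
from scipy.spatial.transform import Rotation as R
from station import robot, viewer, cut_out, landmark_of
def w(p,c): return (p["T"]@np.r_[c,1])[:3]
def pix(p,c):
    q,_=cv2.projectPoints(np.array([c],float),np.zeros(3),np.zeros(3),np.array([[p["fx"],0,p["cx"]],[0,p["fy"],p["cy"]],[0,0,1]]),np.array(p["D"],float)); return q.ravel().round().astype(int)
def cloud(p,m):
    v,u=np.nonzero(m&(p["range_z"]>0)); z=p["range_z"][v,u]
    K=np.array([[p["fx"],0,p["cx"]],[0,p["fy"],p["cy"]],[0,0,1]])
    n=cv2.undistortPoints(np.c_[u,v].astype(float).reshape(-1,1,2),K,np.array(p["D"],float)).reshape(-1,2)
    return np.c_[n*z[:,None],z]@p["T"][:3,:3].T+p["T"][:3,3]
def save(p,n,crop=None,s=1):
    f=p["frame"][:,:,::-1]
    if crop: f=f[crop[1]:crop[3],crop[0]:crop[2]]
    cv2.imwrite("pics/"+n,cv2.resize(f,None,fx=s,fy=s,interpolation=cv2.INTER_CUBIC))
E
cat > a.py <<'E'
from h import *
s=robot.observe(); print(s["t"],s["ee_pos"],s["ee_rot"],s["width"])
P={n:viewer.snapshot(n) for n in("side","top")}
f=np.hstack([P["side"]["frame"],P["top"]["frame"]])[:,:,::-1]
save(P["side"],"s0.png",None,1.5); save(P["top"],"t0.png",None,1.5)
for n,p in P.items():
  for k in "bin cover_grip bin_mouth mat tray_grip tray_lip tray_base disc_mid brush_mid can_mid".split():
    for d in landmark_of(p,k)[:3]: print(n,k,round(d["confidence"],2),w(p,d["centre"]).round(3),pix(p,d["centre"]))
E
python3 a.py
```

```text
0.0 [0.20287836 0.59064683 0.24442592] [ 1.64614538e-01  9.86357626e-01 -8.26364545e-04 -7.28690499e-05] 0.0857405516650479
side bin 0.82 [ 0.54  -0.202 -0.   ] [301 249]
side bin 0.24 [0.716 0.347 0.072] [270 113]
side cover_grip 0.82 [ 0.513 -0.206  0.132] [299 232]
side cover_grip 0.5 [ 0.537 -0.206  0.003] [301 250]
side bin_mouth 0.63 [ 0.53  -0.208  0.095] [302 236]
side bin_mouth 0.24 [0.5   0.305 0.078] [224 135]
side mat 0.68 [0.485 0.196 0.001] [233 170]
side tray_grip 0.91 [0.345 0.473 0.073] [171 121]
side tray_grip 0.56 [0.499 0.308 0.077] [224 135]
side tray_grip 0.56 [0.191 0.221 0.071] [151 180]
side tray_lip 0.96 [0.218 0.393 0.012] [148 156]
side tray_lip 0.72 [0.507 0.546 0.012] [204 110]
side tray_lip 0.71 [0.483 0.125 0.014] [241 181]
side tray_base 0.91 [ 0.482  0.194 -0.   ] [233 171]
side tray_base 0.64 [0.206 0.322 0.002] [151 171]
side tray_base 0.63 [ 0.44   0.515 -0.002] [192 122]
side disc_mid 0.72 [ 0.492 -0.455  0.   ] [332 327]
side brush_mid 0.79 [0.787 0.108 0.017] [316 157]
side brush_mid 0.47 [0.463 0.179 0.016] [230 172]
side can_mid 0.85 [0.719 0
[... 304 characters left out ...]
4] [203 286]
top tray_grip 0.86 [0.502 0.307 0.08 ] [175 188]
top tray_grip 0.85 [0.343 0.468 0.073] [126 237]
top tray_lip 0.95 [0.507 0.551 0.011] [108 190]
top tray_lip 0.89 [0.217 0.397 0.011] [152 275]
top tray_lip 0.77 [0.482 0.126 0.017] [231 195]
top tray_base 0.96 [0.487 0.201 0.002] [210 195]
top tray_base 0.65 [ 0.202  0.322 -0.002] [175 278]
top tray_base 0.56 [0.438 0.52  0.003] [118 210]
top disc_mid 0.88 [ 0.494 -0.452  0.007] [399 189]
top disc_mid 0.29 [0.522 0.252 0.021] [194 184]
top brush_mid 0.97 [0.785 0.109 0.016] [235 110]
top brush_mid 0.62 [0.518 0.208 0.022] [207 185]
top brush_mid 0.46 [ 0.513 -0.203  0.129] [331 180]
top can_mid 0.92 [0.715 0.346 0.077] [164 126]
```

View pics/s0.png

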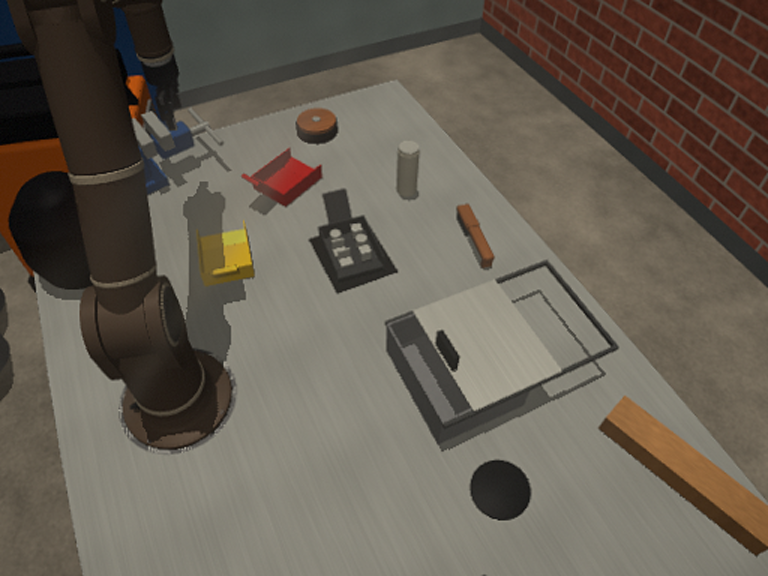

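View pics/t0.png

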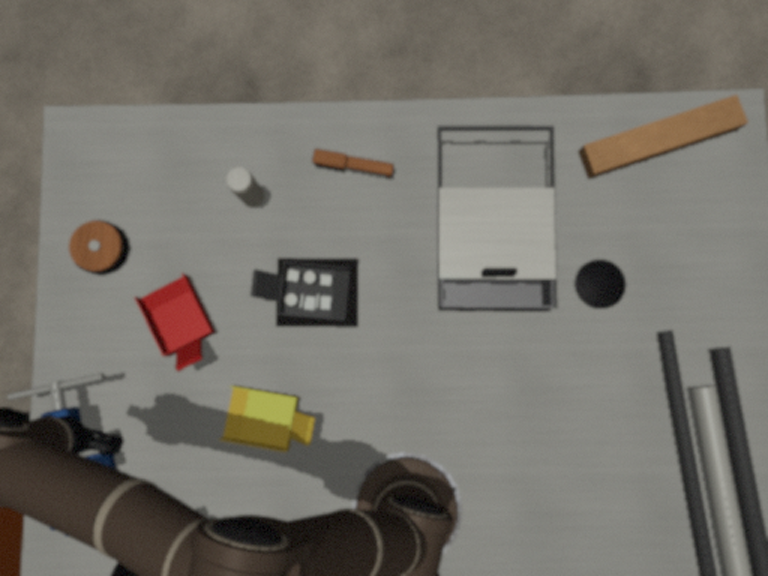

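Pixels are given in the original 512x384 frames.

- **Dark steel tray:** base at top (210,195), handle at (175,188) in top and (224,135) in side. It stands on the black mat and holds the six bar ends.
- **Look-alikes:** a red tray at top (118,210) and a yellow one at top (175,278). Both are empty and painted, so the dark one fits the description.
- **Bin:** at top (330,178), cover about a third open, grip at (331,181).

Next I confirm the tray in an enlarged crop and measure it accurately.

```bash
cat > b.py <<'E'
from h import *
p=viewer.snapshot("top"); q=viewer.snapshot("side")
save(p,"tc.png",(155,165,380,215),3.5)
for P in (p,q):
  C=cloud(P,np.ones((384,512),bool))
  def box(x0,x1,y0,y1,z0,z1):
    m=(C[:,0]>x0)&(C[:,0]<x1)&(C[:,1]>y0)&(C[:,1]<y1)&(C[:,2]>z0)&(C[:,2]<z1); return C[m]
  def rect(n,A):
    if len(A)<5: print(n,len(A)); return
    r=cv2.minAreaRect(A[:,:2].astype(np.float32)); print(n,len(A),np.round(r[0],4),np.round(r[1],4),round(r[2],2),"med",np.median(A,0).round(4),"z",np.percentile(A[:,2],[5,95]).round(3))
  rect("bin+rails",box(.3,.9,-.4,0,.085,.112))
  rect("grip",box(.4,.75,-.3,-.1,.115,.16))
  rect("blade",box(.44,.56,.24,.4,.055,.12))
  rect("bladetop",box(.44,.56,.24,.4,.085,.12))
  rect("tray",box(.38,.6,.1,.28,.012,.06))
  rect("brush",box(.7,.9,0,.25,.012,.06))
# xArm7 FK check
def dh(al,a,d,t): 
  c,s,ca,sa=np.cos(t),np.sin(t),np.cos(al),np.sin(al)
  return np.array([[c,-s,0,a],[s*ca,c*ca,-sa,-d*sa],[s*sa,c*sa,ca,d*ca],[0,0,0,1]])
def fk(j,tool=0.):
  h=np.pi/2;T=np.eye(4)
  for (al,a,d),t in zip([(0,0,.267),(-h,0,0),(h,0,.293),(h,.0525,0),(h,.0775,.3425),(h,0,0),(-h,.076,.097)],j): T=T@dh(al,a,d,t)
  T=T.copy();T[:3,3]+=T[:3,2]*tool;return T
s=robot.observe();T=fk(s["joint_pos"]);print(T.round(3),np.hypot(*T[:2,3]),np.hypot(*s["ee_pos"][:2]),s["ee_pos"],R.from_quat(s["ee_rot"]).as_matrix().round(3))
E
python3 b.py
```

```text
bin+rails 5225 [ 0.6393 -0.2103] [0.2568 0.4054] 88.54 med [ 0.6035 -0.2093  0.1042] z [0.097 0.109]
grip 134 [ 0.5207 -0.1955] [0.0802 0.0588] 35.84 med [ 0.5064 -0.2023  0.1483] z [0.119 0.155]
blade 293 [0.4962 0.2991] [0.0593 0.0988] 84.4 med [0.4961 0.3034 0.0859] z [0.058 0.107]
bladetop 153 [0.4975 0.3145] [0.0284 0.0584] 84.22 med [0.4969 0.3138 0.0997] z [0.086 0.109]
tray 880 [0.5085 0.2004] [0.1594 0.1754] 83.81 med [0.4929 0.2058 0.0323] z [0.013 0.051]
brush 522 [0.7833 0.1079] [0.1887 0.038 ] 77.74 med [0.7822 0.1146 0.0384] z [0.031 0.045]
bin+rails 5690 [ 0.6403 -0.2089] [0.2629 0.4087] 88.65 med [ 0.6012 -0.228   0.1038] z [0.094 0.107]
grip 206 [ 0.5085 -0.2064] [0.0715 0.0151] 88.75 med [ 0.504  -0.2109  0.1455] z [0.118 0.151]
blade 262 [0.4975 0.3033] [0.0468 0.0585] 80.63 med [0.4968 0.3017 0.0821] z [0.058 0.105]
bladetop 115 [0.4984 0.3105] [0.0308 0.0559] 78.97 med [0.4975 0.3123 0.0977] z [0.086 0.108]
tray 862 [0.4856 0.2014] [0.1627 0.1217] 83.91 med [0.4972 0.2126 0.0319] z [0.013 0.049]
brush 387 [0.7841 0.107 ] [0.1923 0.0372] 77.46 med [0.7804 0.1092 0.0382] z [0.02  0.043]
[[ 0.325 -0.946  0.013  0.148]
 [-0.944 -0.325 -0.049 -0.574]
 [ 0.051  0.004 -0.999  0.365]
 [ 0.     0.     0.     1.   ]] 0.5925334283338741 0.6249892703295662 [0.20301603 0.59109735 0.24530541] [[-0.946  0.325  0.   ]
 [ 0.325  0.946  0.   ]
 [-0.     0.    -1.   ]]
```

View pics/tc.png

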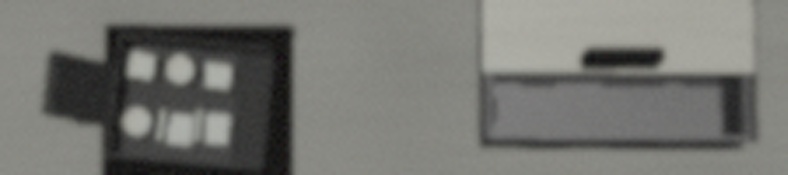

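The crop shows the dark tray with its six bar ends (handle at about (80,85) in the crop) and the cover grip at (622,57). That confirms the tray. First job is the cover: I bring the shut fingers behind the grip.

Emit:
jog_arm:
  plan:
    - [-0.03,-0.024,0,0,0,-0.02,0]
    - [-0.06,-0.048,0,0,0,-0.04,0]
    - [-0.09,-0.073,0,0,0,-0.06,0]
    - [-0.12,-0.097,0,0,0,-0.08,0]
    - [-0.15,-0.121,0,0,0,-0.1,0]
    - [-0.18,-0.145,0,0,0,-0.12,0]
    - [-0.21,-0.169,0,0,0,-0.14,0]
    - [-0.24,-0.193,0,0,0,-0.16,0]
    - [-0.27,-0.217,0,0,0,-0.18,0]
    - [-0.3,-0.242,0,0,0,-0.2,0]
    - [-0.33,-0.266,0,0,0,-0.22,0]
    - [-0.36,-0.29,0,0,0,-0.227,0]

```text
t: 2.2
ee_pos: [0.45, 0.1981, 0.2457]
ee_rot: [0.051, 0.999, 0.0, 0.0]
force: [1.1, 0.5, -0.1]
width: 0.0001
finger_force: 0.0
```

Emit:
jog_arm:
  plan:
    - [-0.004,-0.04,0,0,0,0,0]
    - [-0.008,-0.08,0,0,0,0,0]
    - [-0.012,-0.12,0,0,0,0,0]
    - [-0.016,-0.16,0,0,0,0,0]
    - [-0.02,-0.2,0,0,0,0,0]
    - [-0.024,-0.24,0,0,0,0,0]
    - [-0.028,-0.28,0,0,0,0,0]
    - [-0.032,-0.32,0,0,0,0,0]
    - [-0.036,-0.36,0.02,0,0,0,0]
    - [-0.04,-0.403,0.05,0,0,0,0]
    - [-0.04,-0.403,0.085,0,0,0,0]
    - [-0.04,-0.403,0.115,0,0,0,0]

```text
t: 3.2
ee_pos: [0.447, -0.209, 0.1294]
ee_rot: [0.054, 0.999, -0.001, 0.001]
force: [-0.3, 0.3, -0.7]
width: -0.0001
finger_force: 0.0
```

Emit:
jog_arm:
  plan:
    - [-0.014,0.001,0,0,0,0,0]
    - [-0.028,0.002,0,0,0,0,0]
    - [-0.042,0.003,0,0,0,0,0]
    - [-0.056,0.005,0,0,0,0,0]
    - [-0.07,0.006,0,0,0,0,0]
    - [-0.084,0.007,0,0,0,0,0]
    - [-0.098,0.008,0,0,0,0,0]
    - [-0.112,0.009,0,0,0,0,0]
    - [-0.126,0.01,0,0,0,0,0]
    - [-0.14,0.012,0,0,0,0,0]
    - [-0.152,0.013,0,0,0,0,0]
    - [-0.158,0.013,0,0,0,0,0]

```text
t: 4.2
ee_pos: [0.6066, -0.2082, 0.1299]
ee_rot: [0.052, 0.999, 0.0, -0.0]
force: [-1.9, 1.0, 1.2]
width: -0.0001
finger_force: 1.2
```

```bash
cat > c.py <<'E'
from h import *
p=viewer.snapshot("side"); q=viewer.snapshot("top")
for P in (p,q):
  d=landmark_of(P,"cover_grip")[:1]; print([w(P,x["centre"]).round(4) for x in d])
C=cloud(p,np.ones((384,512),bool)); m=(abs(C[:,1]+.21)<.1)&(C[:,0]>.4)&(C[:,0]<.9)&(C[:,2]>.1025)&(C[:,2]<.108)
print(np.percentile(C[m,0],[1,3,97,99]))
s=robot.observe();print(s["t"],s["force"],s["joint_pos"])
E
python3 c.py
```

```text
[array([ 0.6273, -0.2104,  0.1308])]
[array([ 0.6251, -0.204 ,  0.1287])]
[0.61409488 0.61737343 0.81029764 0.81361141]
4.4 [ 0.62505734  0.55362723 -0.17146072] [-0.04818899  0.57807078  0.43926157  1.69383224 -0.29287128  0.93538712
  1.97075205]
```

Emit:
jog_arm:
  plan:
    - [-0.002,0,0,0,0,0,0]
    - [-0.004,0,0,0,0,0,0]
    - [-0.006,0.001,0,0,0,0,0]
    - [-0.008,0.001,0,0,0,0,0]
    - [-0.008,0.001,0,0,0,0,0]

```text
t: 4.82
ee_pos: [0.6101, -0.2089, 0.1304]
ee_rot: [0.053, 0.999, 0.001, -0.004]
force: [-14.2, 2.0, 9.8]
width: 0.0001
finger_force: 7.5
```

Force rose to 14 N, so the cover is at its stop. I back off, lift and swing over to the tray.

Emit:
jog_arm:
  plan:
    - [0.02,0,-0.01,0,0,0,0]
    - [0.03,0,-0.045,0,0,0,0]
    - [0.03,0.0,-0.085,0,0,0,0]
    - [0.035,0.02,-0.12,0,0,0,20]
    - [0.045,0.055,-0.135,0,0,0,40]
    - [0.055,0.095,-0.145,0,0,0,60]
    - [0.065,0.135,-0.15,0,0,0,60]
    - [0.075,0.175,-0.15,0.05,0,0,60]
    - [0.085,0.215,-0.15,0.1,0,0,60]
    - [0.095,0.255,-0.15,0.15,0,0,60]
    - [0.105,0.295,-0.15,0.2,0,0,60]
    - [0.115,0.335,-0.15,0.25,0,0,60]

```text
t: 5.82
ee_pos: [0.5338, 0.1387, 0.2813]
ee_rot: [0.052, 0.991, -0.125, -0.005]
force: [1.4, 0.4, 0.8]
width: 0.0515
finger_force: 0.0
```

Emit:
jog_arm:
  plan:
    - [0.01,0.038,0.01,0.05,0,0,60]
    - [0.02,0.076,0.02,0.1,0,0,60]
    - [0.03,0.112,0.03,0.15,0,0,60]
    - [0.04,0.148,0.04,0.2,0,0,60]
    - [0.05,0.182,0.05,0.25,0,0,60]
    - [0.056,0.215,0.06,0.3,0,0,60]
    - [0.06,0.245,0.07,0.34,0,0,60]
    - [0.062,0.27,0.075,0.361,0,0,60]
    - [0.062,0.28,0.075,0.361,0,0,60]
    - [0.062,0.28,0.075,0.361,0,0,60]

```text
t: 6.65
ee_pos: [0.497, 0.3978, 0.1355]
ee_rot: [0.047, 0.952, -0.301, -0.016]
force: [-1.0, 0.1, -0.4]
width: 0.0513
finger_force: 0.0
```

```bash
cat > d.py <<'E'
from h import *
p=viewer.snapshot("side"); q=viewer.snapshot("top"); save(p,"s1.png",(130,80,430,320),2.5)
for P in (p,q):
  for k in ("cover_grip","tray_grip","tray_base","tray_lip"):
    for x in landmark_of(P,k)[:4]:
      c=w(P,x["centre"])
      if k=="cover_grip" or np.hypot(c[0]-.49,c[1]-.22)<.13: print(k,round(x["confidence"],2),c.round(4))
s=robot.observe();Rm=R.from_quat(s["ee_rot"]).as_matrix();print(s["t"],s["ee_pos"],s["width"],s["joint_pos"]);print(Rm.round(3))
th=np.deg2rad(-96);tx=np.array([np.cos(th),np.sin(th),0]);a=np.deg2rad(35)
z=tx*np.sin(a)-np.array([0,0,np.cos(a)]);x=-np.array([-tx[1],tx[0],0]);Rt=np.c_[x,np.cross(z,x),z]
g=np.array([.498,.307,.078]);tcp=g+.005*z
print("turn",R.from_matrix(Rm.T@Rt).as_rotvec().round(3),"pre",(Rm.T@(tcp-.1*z-s["ee_pos"])).round(4),"grasp",(Rm.T@(tcp-s["ee_pos"])).round(4))
E
python3 d.py
```

```text
cover_grip 0.73 [ 0.6282 -0.2089  0.1277]
tray_grip 0.58 [0.4983 0.3067 0.0785]
tray_grip 0.58 [0.4645 0.2127 0.0152]
tray_base 0.74 [0.4819 0.1963 0.0008]
tray_lip 0.78 [0.4808 0.126  0.0154]
tray_lip 0.55 [0.463  0.1806 0.0166]
cover_grip 0.9 [ 0.6284 -0.2062  0.1324]
tray_grip 0.66 [0.5006 0.3086 0.0782]
tray_grip 0.25 [ 0.4853  0.2023 -0.0021]
tray_base 0.24 [0.4714 0.2553 0.0227]
tray_lip 0.81 [0.4801 0.1263 0.0189]
7.15 [0.49900984 0.39418839 0.13903883] 0.05139358981309296 [-1.09176659  0.84596346  0.33487744  1.29917916  0.1130527   1.5205346
  0.63019701]
[[-0.995  0.086 -0.06 ]
 [ 0.104  0.815 -0.57 ]
 [-0.    -0.573 -0.82 ]]
turn [ 0.001  0.    -0.   ] pre [-0.0081 -0.0361  0.0048] grasp [-0.0081 -0.0362  0.1048]
```

Emit:
jog_arm:
  plan:
    - [-0.008,-0.02,0,0,0,0,60]
    - [-0.008,-0.036,0.005,0,0,0,60]
    - [-0.008,-0.036,0.01,0,0,0,60]
    - [-0.008,-0.036,0.03,0,0,0,60]
    - [-0.008,-0.036,0.05,0,0,0,60]
    - [-0.008,-0.036,0.07,0,0,0,60]
    - [-0.008,-0.036,0.09,0,0,0,60]
    - [-0.008,-0.036,0.102,0,0,0,60]
    - [-0.008,-0.036,0.104,0,0,0,60]
    - [-0.008,-0.036,0.104,0,0,0,60]

```text
t: 7.98
ee_pos: [0.4972, 0.305, 0.0734]
ee_rot: [0.049, 0.952, -0.301, -0.016]
force: [-0.1, 0.8, 0.4]
width: 0.0512
finger_force: 0.0
```

```bash
cat > e.py <<'E'
from h import *
p=viewer.snapshot("side"); save(p,"s2.png",(150,70,350,220),3.5)
s=robot.observe();print(s["t"],s["ee_pos"],s["force"],s["width"])
E
python3 e.py
```

```text
8.0333 [0.49760434 0.30582108 0.07403848] [0.62675959 0.44847925 0.01496133] 0.05102871185848324
```

View pics/s2.png

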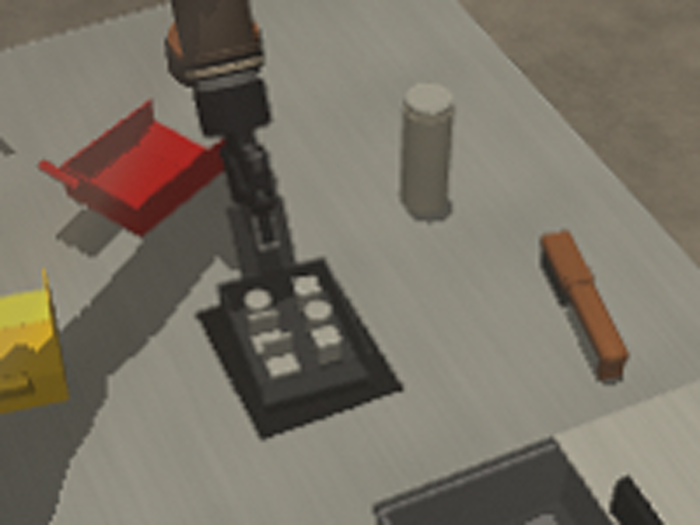

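The fingers straddle the blade of the dark tray at crop (262,235). Now I close.

Emit:
jog_arm:
  plan:
    - [0,0,0,0,0,0,35]
    - [0,0,0,0,0,0,20]
    - [0,0,0,0,0,0,10]
    - [0,0,0,0,0,0,0]
    - [0,0,0,0,0,0,0]
    - [0,0,0,0,0,0,0]
    - [0,0,0,0,0,0,0]
    - [0,0,0,0,0,0,0]
  grip_force: 100

```text
t: 8.7
ee_pos: [0.4977, 0.3051, 0.075]
ee_rot: [0.05, 0.952, -0.3, -0.015]
force: [-0.9, -0.2, 5.5]
width: 0.0108
finger_force: 97.6
```

```bash
cat > f.py <<'E'
from h import *
s=robot.observe(); p0=s["ee_pos"];R0=R.from_quat(s["ee_rot"]).as_matrix();print(s["t"],p0,s["joint_pos"].round(2) if hasattr(s["joint_pos"],"round") else s["joint_pos"])
np.savez("grasp.npz",p=p0,R=R0)
z=R0[:,2];g=p0-.005*z
tx=np.r_[z[:2],0];tx/=np.linalg.norm(tx)
lip=g+tx*.1825+np.array([0,0,.014-.0743]);base=g+tx*.1075-np.array([0,0,.0743]);print("lip",lip,"base",base,np.rad2deg(np.arctan2(tx[1],tx[0])))
L=R0.T@(lip-p0)
print("lift",(R0.T@[0,0,.16]).round(4))
tgt=np.array([.530,-.165,.20])
d=tgt-lip;print("carry",d.round(3),(R0.T@d).round(4))
tgt2=np.array([.530,-.165,.14])
p1=p0+d
for t in range(0,91,15):
  Rt=R0@R.from_rotvec([-np.deg2rad(t),0,0]).as_matrix(); tcp=tgt2-Rt@L
  print(t,tcp.round(3),(R0.T@(tcp-p1)).round(3))
E
python3 f.py
```

```text
8.7 [0.49765916 0.30513557 0.0749884 ] [-1.04  0.82  0.34  1.53  0.15  1.29  0.64]
lip [0.47916298 0.12645927 0.01878344] base [0.48688555 0.20106063 0.00478344] -95.91008331178301
lift [-1.00e-04 -9.18e-02 -1.31e-01]
carry [ 0.051 -0.291  0.181] [-0.081  -0.337   0.0149]
0 [0.548 0.014 0.196] [0.    0.034 0.049]
15 [ 0.546 -0.007  0.241] [ 0.    -0.008  0.024]
30 [ 0.543 -0.038  0.278] [ 0.    -0.056  0.012]
45 [ 0.539 -0.078  0.307] [ 0.    -0.105  0.012]
60 [ 0.534 -0.124  0.324] [ 0.    -0.152  0.024]
75 [ 0.529 -0.173  0.328] [ 0.    -0.195  0.049]
90 [ 0.524 -0.221  0.32 ] [ 0.    -0.23   0.083]
```

Emit:
jog_arm:
  plan:
    - [0,-0.005,-0.008,0,0,0,0]
    - [0,-0.017,-0.024,0,0,0,0]
    - [0,-0.032,-0.046,0,0,0,0]
    - [0,-0.05,-0.071,0,0,0,0]
    - [0,-0.068,-0.097,0,0,0,0]
    - [0,-0.085,-0.121,0,0,0,0]
    - [0,-0.097,-0.138,0,0,0,0]
    - [0,-0.103,-0.147,0,0,0,0]
    - [0,-0.104,-0.148,0,0,0,0]

```text
t: 9.45
ee_pos: [0.498, 0.3056, 0.2569]
ee_rot: [0.05, 0.953, -0.298, -0.014]
force: [0.2, 0.2, -3.7]
width: 0.0107
finger_force: 97.9
```

```bash
cat > g.py <<'E'
from h import *
import sys
p=viewer.snapshot("side"); save(p,sys.argv[1],(150,70,400,270),3)
s=robot.observe();print(s["t"],s["ee_pos"],s["force"],s["wrist_torque"],s["width"],np.round(s["joint_pos"],2))
E
python3 g.py s3.png
```

```text
9.5 [0.49753716 0.30529044 0.25528343] [ 0.15277589 -0.33608224 -4.46036455] [ 1.45590925 -0.13591373  0.03446883] 0.010910419882725954 [-1.07  0.63  0.38  1.42  0.19  1.59  0.72]
```

View pics/s3.png

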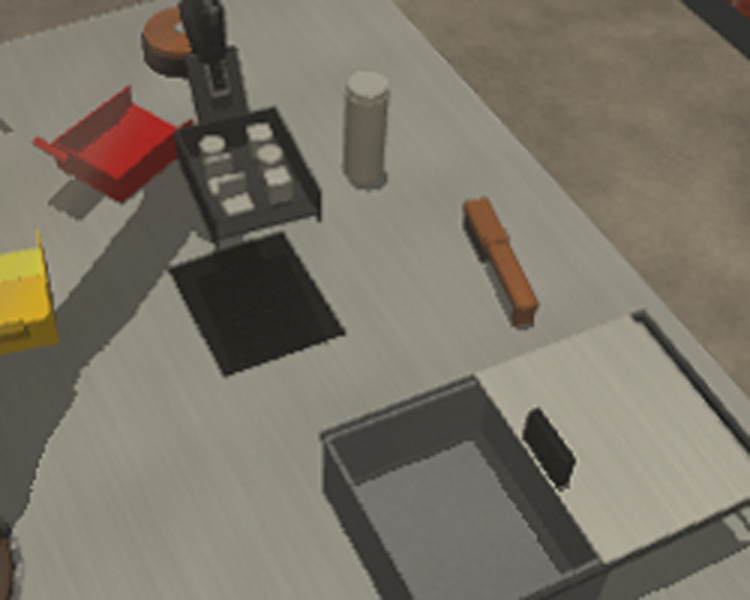

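The tray hangs level with all six bar ends in it (crop (235,165)). The empty mat shows at (255,305) and the bin is fully open at (460,480). Next is the carry.

Emit:
jog_arm:
  plan:
    - [-0.002,-0.005,0.003,0,0,0,0]
    - [-0.006,-0.018,0.013,0,0,0,0]
    - [-0.013,-0.038,0.027,0,0,0,0]
    - [-0.022,-0.064,0.045,0,0,0,0]
    - [-0.032,-0.093,0.065,0,0,0,0]
    - [-0.042,-0.121,0.085,0,0,0,0]
    - [-0.052,-0.149,0.104,0,0,0,0]
    - [-0.061,-0.175,0.122,0,0,0,0]
    - [-0.069,-0.198,0.139,0,0,0,0]
    - [-0.075,-0.217,0.152,0,0,0,0]
    - [-0.079,-0.229,0.16,0,0,0,0]
    - [-0.081,-0.233,0.163,0,0,0,0]

```text
t: 10.5
ee_pos: [0.5476, 0.0102, 0.2541]
ee_rot: [0.051, 0.952, -0.301, -0.017]
force: [-0.5, 0.1, -4.8]
width: 0.0106
finger_force: 97.9
```

```bash
cat > m.py <<'E'
from h import *
for n in ("side","top"):
  p=viewer.snapshot(n)
  for d in landmark_of(p,"mat")[:2]: print(n,round(d["confidence"],2),w(p,d["centre"]).round(4))
  for d in cut_out(p,"mat")[:1]:
    C=cloud(p,d["region"]);C=C[abs(C[:,2]-.004)<.01]; r=cv2.minAreaRect(C[:,:2].astype(np.float32));print(r,C[:,:2].mean(0))
s=robot.observe();print(s["t"],s["ee_pos"],s["ee_rot"],s["force"],np.round(s["joint_pos"],2))
E
python3 m.py
```

```text
side 0.78 [ 0.4867  0.1958 -0.0006]
((0.48832738399505615, 0.19887515902519226), (0.1991581916809082, 0.16328349709510803), 88.67144012451172) [0.48586891 0.19233626]
top 0.85 [ 0.4892  0.197  -0.0035]
top 0.73 [ 0.5369 -0.2091 -0.0011]
((0.4876205027103424, 0.15818534791469574), (0.11239027976989746, 0.15974047780036926), 89.63948822021484) [0.48924947 0.15270755]
10.8 [0.54858527 0.01573334 0.25432145] [ 0.04802588  0.95257614 -0.30008816 -0.01546978] [-0.22290261  0.10947622 -3.99922864] [-0.78  0.45  0.48  1.73  0.36  1.29  1.  ]
```

Emit:
jog_arm:
  plan:
    - [0,-0.003,0.008,-0.087,0,0,0]
    - [0,-0.006,0.016,-0.175,0,0,0]
    - [0,-0.008,0.024,-0.262,0,0,0]
    - [0,-0.024,0.018,-0.349,0,0,0]
    - [0,-0.034,0.015,-0.401,0,0,0]
    - [0,-0.043,0.013,-0.454,0,0,0]
    - [0,-0.053,0.012,-0.506,0,0,0]
    - [0,-0.063,0.012,-0.559,0,0,0]
    - [0,-0.072,0.011,-0.611,0,0,0]
    - [0,-0.082,0.011,-0.663,0,0,0]
    - [0,-0.092,0.011,-0.716,0,0,0]
    - [0,-0.105,0.012,-0.785,0,0,0]

```text
t: 11.8
ee_pos: [0.5389, -0.0768, 0.3055]
ee_rot: [0.049, 0.995, 0.088, 0.004]
force: [0.1, 1.0, -5.3]
width: 0.011
finger_force: 98.5
```

```bash
python3 g.py s4.png
```

```text
11.85 [ 0.53837948 -0.08289048  0.30675817] [-0.7362042  -5.50179907 -3.46996302] [-0.74471737  0.05596598 -0.00510071] 0.01103768988775869 [-0.2   0.25  0.46  1.73 -0.3   1.23  1.82]
```

View pics/s4.png

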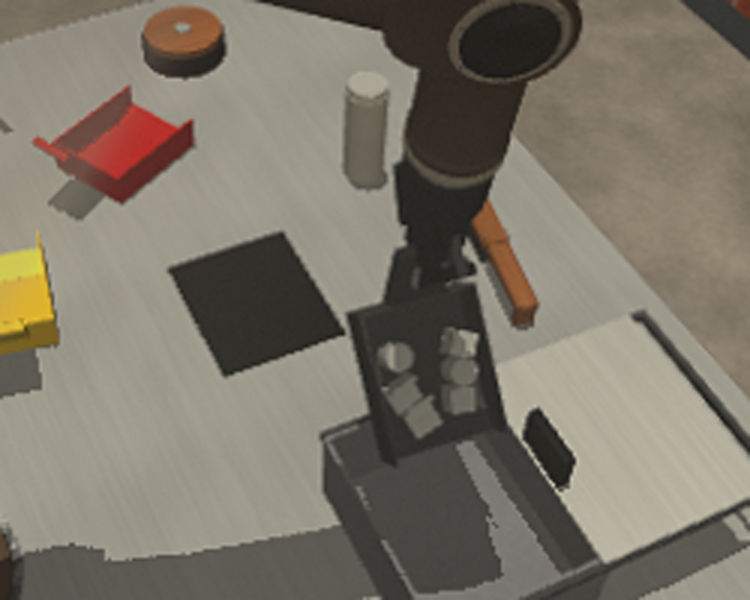

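At 45° the bar ends are starting to slide (crop (430,385)), with the lip over the bin. I continue tipping.

Emit:
jog_arm:
  plan:
    - [0,-0.014,-0.008,-0.087,0,0,0]
    - [0,-0.028,-0.016,-0.175,0,0,0]
    - [0,-0.042,-0.025,-0.262,0,0,0]
    - [0,-0.058,-0.029,-0.349,0,0,0]
    - [0,-0.074,-0.033,-0.436,0,0,0]
    - [0,-0.09,-0.037,-0.524,0,0,0]
    - [0,-0.09,-0.037,-0.524,0,0,0]
    - [0,-0.09,-0.037,-0.524,0,0,0]
    - [0,-0.09,-0.037,-0.524,0,0,0]

```text
t: 12.6
ee_pos: [0.5293, -0.1727, 0.3257]
ee_rot: [0.048, 0.939, 0.341, 0.017]
force: [-0.4, 0.6, -2.0]
width: 0.0108
finger_force: 99.7
```

```bash
python3 g.py s5.png
```

```text
12.65 [ 0.52949053 -0.17185603  0.32618272] [ 0.23508846  0.39902079 -1.72774114] [-0.91618312  0.07194702  0.05790999] 0.010787471308455044 [ 0.25  0.45  0.46  1.58 -0.75  1.62  2.33]
```

View pics/s5.png

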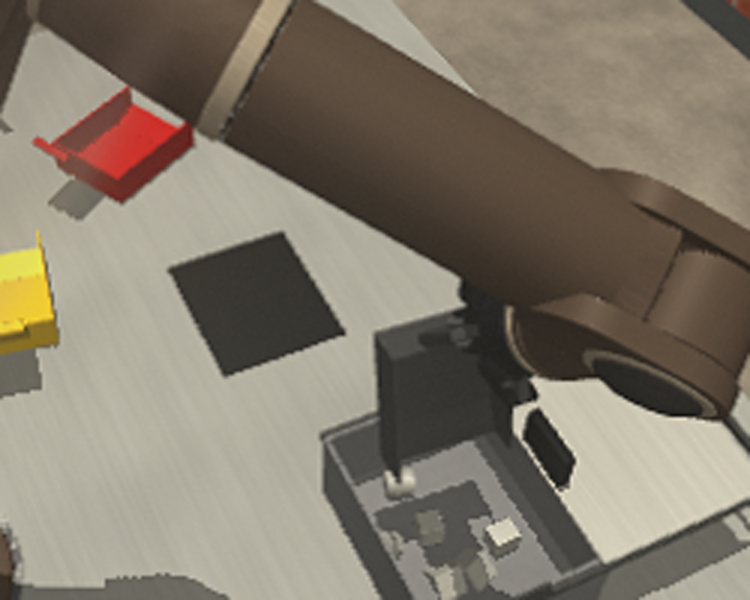

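The tray is at 75° and looks empty, and the wrist force has dropped to 2 N. Bar ends show in the bin around crop (400-500,480-590). I tilt back level.

Emit:
jog_arm:
  plan:
    - [0,0.015,0.015,0.109,0,0,0]
    - [0,0.029,0.029,0.218,0,0,0]
    - [0,0.041,0.046,0.327,0,0,0]
    - [0,0.051,0.063,0.436,0,0,0]
    - [0,0.06,0.081,0.545,0,0,0]
    - [0,0.065,0.101,0.654,0,0,0]
    - [0,0.071,0.121,0.763,0,0,0]
    - [0,0.072,0.141,0.873,0,0,0]
    - [0,0.073,0.162,0.982,0,0,0]
    - [0,0.077,0.174,1.091,0,0,0]
    - [0,0.087,0.175,1.2,0,0,0]
    - [0,0.098,0.176,1.309,0,0,0]

```text
t: 13.65
ee_pos: [0.5485, 0.0177, 0.2552]
ee_rot: [0.047, 0.952, -0.302, -0.014]
force: [0.2, -0.6, -2.0]
width: 0.0107
finger_force: 99.8
```

```bash
cat > k.py <<'E'
from h import *
G=np.load("grasp.npz")
p=viewer.snapshot("side"); save(p,"s6.png",(220,130,400,270),4)
for d in landmark_of(p,"tray_base")[:1]+landmark_of(p,"tray_lip")[:1]: print(w(p,d["centre"]).round(3))
for k in("square1_mid","round1_mid","angle1_mid"):
  for d in landmark_of(p,k): print(k,round(d["confidence"],2),w(p,d["centre"]).round(3))
s=robot.observe();p0=s["ee_pos"];R0=R.from_quat(s["ee_rot"]).as_matrix()
print(s["t"],p0,s["force"],np.round(s["joint_pos"],2))
print("turn",R.from_matrix(R0.T@G["R"]).as_rotvec().round(3))
for h in (.18,.03,0): print(h,(R0.T@(G["p"]+[0,0,h]-p0)).round(4))
E
python3 k.py
```

```text
[ 0.442  0.514 -0.003]
[0.509 0.55  0.014]
square1_mid 0.56 [ 0.576 -0.235  0.019]
round1_mid 0.38 [ 0.515 -0.113  0.012]
angle1_mid 0.51 [ 0.496 -0.455 -0.001]
angle1_mid 0.48 [ 0.531 -0.24   0.009]
13.95 [0.54846436 0.01392451 0.25493391] [ 0.20809878 -1.09731265 -1.94744938] [-0.79  0.45  0.5   1.73  0.36  1.28  1.01]
turn [0.002 0.001 0.   ]
0.18 [ 0.0806  0.2332 -0.1628]
0.03 [ 0.0808  0.319  -0.0397]
0 [ 0.0808  0.3362 -0.0151]
```

View pics/s6.png

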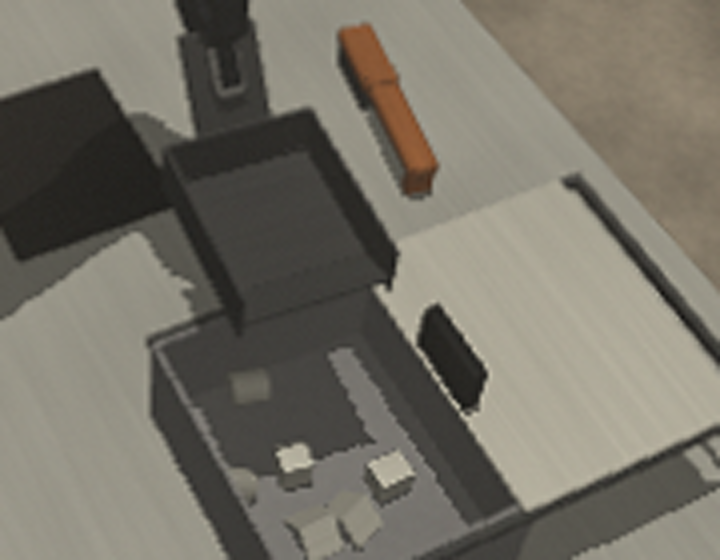

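The tray is empty (crop (285,230)) and all six bar ends lie in the bin, at (250,385), (295,460), (390,470), (240,485), (320,530) and (358,515). I carry the tray back over the mat.

Emit:
jog_arm:
  plan:
    - [0.004,0.012,-0.008,0,0,0,0]
    - [0.011,0.031,-0.022,0,0,0,0]
    - [0.02,0.057,-0.04,0,0,0,0]
    - [0.03,0.088,-0.061,0,0,0,0]
    - [0.041,0.119,-0.083,0,0,0,0]
    - [0.052,0.15,-0.105,0,0,0,0]
    - [0.062,0.18,-0.126,0,0,0,0]
    - [0.07,0.205,-0.143,0,0,0,0]
    - [0.077,0.223,-0.155,0,0,0,0]
    - [0.081,0.233,-0.163,0,0,0,0]
    - [0.081,0.245,-0.145,0,0,0,0]
    - [0.081,0.26,-0.124,0,0,0,0]

```text
t: 14.95
ee_pos: [0.4987, 0.3054, 0.2083]
ee_rot: [0.05, 0.953, -0.298, -0.014]
force: [0.6, 0.5, -2.3]
width: 0.0107
finger_force: 99.9
```

```bash
cat > n.py <<'E'
from h import *
G=np.load("grasp.npz");s=robot.observe();p0=s["ee_pos"];R0=R.from_quat(s["ee_rot"]).as_matrix()
print(s["t"],p0,s["force"],"turn",R.from_matrix(R0.T@G["R"]).as_rotvec().round(3))
for h in (.05,.02,.01,0): print(h,(R0.T@(G["p"]+[0,0,h]-p0)).round(4))
E
python3 n.py
```

```text
14.95 [0.49868507 0.30536603 0.20833808] [ 0.61081181  0.46343136 -2.29442766] turn [ 0.005  0.002 -0.002]
0.05 [0.0013 0.0472 0.0687]
0.02 [0.0014 0.0643 0.0933]
0.01 [0.0014 0.07   0.1015]
0 [0.0014 0.0757 0.1098]
```

Emit:
jog_arm:
  plan:
    - [0.001,0.012,0.017,0.003,0,0,0]
    - [0.001,0.026,0.037,0.003,0,0,0]
    - [0.001,0.04,0.058,0.003,0,0,0]
    - [0.001,0.052,0.075,0.003,0,0,0]
    - [0.001,0.061,0.088,0.003,0,0,0]
    - [0.001,0.066,0.096,0.003,0,0,0]
    - [0.001,0.07,0.1015,0.003,0,0,0]
    - [0.001,0.072,0.105,0.003,0,0,0]
    - [0.001,0.074,0.107,0.003,0,0,0]
    - [0.001,0.0748,0.1085,0.003,0,0,0]
    - [0.001,0.0748,0.1085,0.003,0,0,0]
    - [0.001,0.0748,0.1085,0.003,0,0,0]

```text
t: 15.95
ee_pos: [0.4966, 0.3042, 0.0755]
ee_rot: [0.049, 0.952, -0.301, -0.015]
force: [-0.1, 0.0, -1.4]
width: 0.0104
finger_force: 99.8
```

```bash
python3 n.py
```

```text
15.95 [0.49658309 0.30421656 0.07548694] [-0.06527853  0.00370007 -1.44777479] turn [-0.002  0.     0.   ]
0.05 [-0.001  -0.0277 -0.0411]
0.02 [-0.001  -0.0104 -0.0165]
0.01 [-0.001  -0.0046 -0.0084]
0 [-0.001   0.0011 -0.0002]
```

Emit:
jog_arm:
  plan:
    - [0,0.0006,0.0008,0,0,0,0]
    - [0,0.0011,0.0016,0,0,0,0]
    - [0,0.0011,0.0016,0,0,0,0]

```text
t: 16.2
ee_pos: [0.4966, 0.3045, 0.0748]
ee_rot: [0.049, 0.952, -0.302, -0.015]
force: [-1.8, 2.3, 8.7]
width: 0.0109
finger_force: 101.4
```

On the mat, with 8.7 N of contact force. Release and retreat along the blade.

Emit:
jog_arm:
  plan:
    - [0,0,0,0,0,0,18]
    - [0,0,0,0,0,0,25]
    - [0,0,0,0,0,0,40]
    - [0,0,0,0,0,0,60]
    - [0,0,0,0,0,0,60]
    - [0,0,-0.015,0,0,0,60]
    - [0,0,-0.035,0,0,0,60]
    - [0,0,-0.065,0,0,0,60]
    - [0,0,-0.1,0,0,0,60]
    - [0,0,-0.14,0,0,0,60]
    - [0,0,-0.17,0,0,0,60]
    - [0,0,-0.18,0,0,0,60]
  grip_force: 20

```text
t: 17.2
ee_pos: [0.5076, 0.4106, 0.2238]
ee_rot: [0.049, 0.953, -0.299, -0.014]
force: [0.2, 0.8, 0.1]
width: 0.0513
finger_force: 0.0
```

```bash
cat > z.py <<'E'
from h import *
p=viewer.snapshot("side"); save(p,"s7.png",(150,70,430,320),2.4); q=viewer.snapshot("top")
for P in (p,q):
  for k in ("tray_base","tray_lip","tray_grip","cover_grip","brush_mid","can_mid","disc_mid"):
    for x in landmark_of(P,k)[:3]:
      c=w(P,x["centre"])
      if k[:4]!="tray" or np.hypot(c[0]-.49,c[1]-.22)<.13: print(k,round(x["confidence"],2),c.round(3))
for P in (p,q):
  C=cloud(P,np.ones((384,512),bool));m=(abs(C[:,0]-.487)<.09)&(abs(C[:,1]-.2)<.09)&(C[:,2]>.04)&(C[:,2]<.06)
  A=C[m];print("rim",len(A),cv2.minAreaRect(A[:,:2].astype(np.float32)),np.percentile(A[:,2],[5,50,95]))
  f=(abs(C[:,0]-.487)<.04)&(abs(C[:,1]-.21)<.04);F=C[f];k=np.linalg.lstsq(np.c_[F[:,:2],np.ones(len(F))],F[:,2],rcond=None)[0];print("floor slope deg",np.rad2deg(k[:2]).round(2),np.median(F[:,2]))
print(robot.observe()["force"],robot.observe()["t"])
E
python3 z.py
```

```text
tray_base 0.86 [0.485 0.194 0.   ]
tray_lip 0.84 [0.48  0.124 0.019]
tray_grip 0.65 [0.499 0.306 0.074]
cover_grip 0.74 [ 0.63 -0.21  0.13]
brush_mid 0.98 [0.784 0.112 0.016]
brush_mid 0.21 [ 0.539 -0.202  0.001]
can_mid 0.71 [ 0.494 -0.453  0.001]
can_mid 0.3 [ 0.519 -0.111  0.016]
disc_mid 0.92 [ 0.493 -0.456 -0.001]
tray_base 0.67 [ 0.487  0.2   -0.   ]
tray_lip 0.79 [0.481 0.124 0.018]
tray_grip 0.7 [0.499 0.31  0.082]
brush_mid 0.83 [0.781 0.11  0.013]
brush_mid 0.45 [0.487 0.201 0.002]
brush_mid 0.27 [ 0.513 -0.181  0.018]
can_mid 0.74 [0.713 0.347 0.076]
disc_mid 0.56 [ 0.495 -0.453  0.008]
rim 226 ((0.4853326678276062, 0.20535889267921448), (0.16781775653362274, 0.12105698138475418), 83.85099029541016) [0.04111318 0.04752553 0.05756888]
floor slope deg [0.28 0.04] 0.006631188753034034
rim 214 ((0.4856112003326416, 0.20528843998908997), (0.16241157054901123, 0.12086160480976105), 84.00753021240234) [0.04226352 0.04927681 0.05844488]
floor slope deg [ 0.21 -0.09] 0.0066899791812047305
[ 0.35861945 -0.34986783 -0.39814821] 18.0
```

View pics/s7.png

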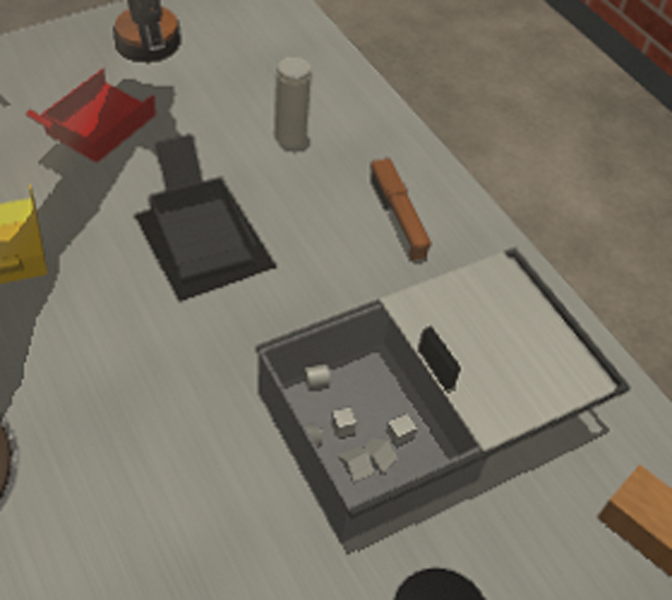

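The tray stands flat on its mat (crop (205,235)). The six bar ends are in the bin at (317,377), (343,420), (402,428), (315,435), (360,465) and (383,457). The cover is open, the bystanders haven't moved, and the gripper is clear of everything.

```bash
python3 -c "
from station import robot
print(robot.sign_off())"
```

```text
the job is handed in; nothing more can be done
None
```

I handed the job in at about 18 s, with no verdict shown: the cover is fully open, all six bar ends are in the bin, the empty tray is flat on its mat and released, and the disc, brush and can have not moved.

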